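# Put the honed dough scraper away in its slotted block

### The job

The dough scraper has just been honed: pull the clamp's blue jaw wide open by its black tab, then lift the scraper out by its wooden handle. Slide it blade first into the slot of the slanted wooden block until it is fully home, with the handle sitting on the grey insert, and let go; the insert may be set a little to either side, so feel gently for the slot and do not force the blade. Leave the jar, the shot glass and the cream tub where they are.

Things in the scene. Friction and masses are not known exactly. Their poses are not given: they have to be found in the camera images.
- clamp: Honing clamp, fixed: aluminium base 112 x 140 x 10 mm. Origin on the worktop under the clamped blade's middle; x along the blade, z up, jaw opens to -y. Base y -100 to +40. Fixed jaw y 2 to 16, top z 48; low keeper wall x -30 to 30, y -6 to -2, top z 29. The blade stands on the base (z 10) in the 4 mm gap between them and stays upright with the jaw open.
- jaw (a joint): Opening of the blue sliding jaw in m: 0 closed, 0.03 fully open (end stop); takes about 3 N. Two slim arms, 9 mm wide, at the clamp's x = -36 and +36 mm carry lips (top z 66 mm) over the blade's shoulders: the scraper cannot be lifted until the jaw is open.
- jaw_tab (a point): Black upright pull tab of the jaw, 30 mm along the clamp's x, 12 mm thick along its y, top at z = 68; this point is on its middle, at z = 55. The jaw below it reaches up to z = 32. It stands 52 mm from the blade when closed and moves with the jaw.
- scraper: Dough scraper, about 180 g: steel blade 80 mm wide (x), 3 mm thick (y), 48 mm high, and above it a wooden handle 60 x 22 x 26 mm, from z = 48 to z = 74. Origin at the middle of the blade's lower edge, z up through the handle. Either side may face either way.
- block: Wooden storage block, fixed to the worktop: foot 150 x 74 x 12 mm, whole block about 115 mm high; origin under its middle on the worktop, x runs away from the open, low front, z up.
- block_face: Top face of the block, 25 deg from level: origin at its middle, 88 mm up; z out of the face (up, to the front; blade goes in along -z), x up the slope along the slot, y across. A grey hard insert 114 x 54 mm forms the face (z 0) with one slot, 88 mm along x, centred, 6 mm wide, 56 mm deep. The insert is clamped somewhere between y = -6 and +6 mm; where is not measured.
- paprika_jar: Spice jar with white lid, 47 mm across, 98 mm high, origin under its middle. Leave alone.
- shot_glass: Shot glass, 49 mm across, 62 mm high, origin under its middle. Leave alone.
- cream_tub: Round white cream tub, 90 mm across, 32 mm high, origin under its middle. Leave alone.
There are look-alikes about, which are no part of the job. There is more than one size of the scraper; the one meant has the size given above.

How it is judged:
On the way, in this order (a step that is already met when the one before it is completed fails the run):
1. the jaw is open by more than 20 mm while the scraper still stands in the clamp (value of joint jaw above 0.02 m and z of scraper in the frame of clamp below 0.016 m and horizontal distance between scraper and clamp below 0.02 m), for 0.1 s.
2. the scraper is lifted clear of the clamp (z of scraper in the frame of clamp above 0.06 m), for 0.1 s.
At the end, for the whole second after the job is handed in: The scraper rests in the block's slot, blade down, its blade edge 44 to 53 mm below the block's face (48 mm when the handle sits on it), within 10 mm along and 13 mm across of the face's middle, square to the face within 0.12 rad, at rest (z of scraper in the frame of block_face between -0.053 and -0.044 m and y of scraper in the frame of block_face between -0.013 and 0.013 m and x of scraper in the frame of block_face between -0.01 and 0.01 m and angle between the z axis of scraper and the z axis of block_face, either way round below 0.12 rad and linear speed of scraper below 0.02 m/s); the robot touches nothing.
It fails at once if the blade is forced: more than 60 N between scraper and block (contact force between scraper and block above 60 N).
It fails at once if the jar, the glass or the tub is moved by more than 30 mm (distance of any of paprika_jar, shot_glass, cream_tub from where it was at the start of the episode above 0.03 m).
It also fails if it takes over 72 s, if anything falls off the work surface, if the arm or the gripper's body presses on something with over 40 N, if the wrist force passes 120 N, or if a joint passes its speed limit or range.

### The arm

A 6-joint arm with a two-finger parallel gripper is mounted at the origin on a cart in front of the work surface, level with it; the furniture and walls round the work are solid. World frame = base frame: x ahead of the robot, y to its left, z up, the work surface at z = 0. Lengths are in m, angles in rad, forces in N, time in s.
With the tool pointing down it reaches from about 0.275 to 0.875 m from the base axis. Payload 12.5 kg.
Tool frame: the origin (TCP) lies on the centre line of the jaws, within the pads' length; the fingertips stand 14 mm ahead of it and the grasp point (between the pads) lies 5 mm behind it; z points along the fingers, y is the line along which they close (so a half turn about z gives the same grasp; the last joint's range is limited). The gripper opens to 85 mm and grips with 20 to 120 N. Pads are 22 mm wide; open, the fingers measure 114 mm over their backs; the gripper's body (76 mm by 85 mm) begins 54 mm behind the grasp point. The pads swing forward as they close: fully open they stand 13 mm farther back than shut.
Start: joints at [-1.212, 0.351, 1.652, -0, 1.139, -0.085], TCP at [0.236, -0.497, 0.245] pointing down, gripper open.
Joint ranges: [-2.75, 2.75], [-0.79, 2.1], [0.01, 2.65], [-1.57, 4.71], [0.07, 3.14], [-2.87, 2.87]. Speed limits (rad/s): [2.22, 2.22, 2.79, 3.14, 3.14, 3.14].

### API

Orientations are given as [roll, pitch, yaw] about the fixed x, y, z axes, in that order (R = Rz(yaw) Ry(pitch) Rx(roll)).
In Python, from workcell import get_state, camera, get_calibration, finish_job, outline_of gives the robot as it stands.
- The arm moves only by the tool move_arm, never from a script. Its argument "increments" is text: rows parted by semicolons, each of 7 numbers parted by spaces: the finger opening in m, from 0 to 0.0854, then the shift along the tool's x, y, z in m, then the turn, a rotation vector about the tool's x, y, z in degrees. A call has 1 to 10 rows; each row shifts and turns the commanded pose from where the row before left it, along the tool's axes as they then stand; what a row does not reach is not made up. A row lasts 1/8 s, in which the tool goes at most 62.5 mm and 10.7 degrees, less where a joint would pass 70% of its speed; a pose out of reach is approached as far as the arm can. A call with a gripper value outside its range is refused whole. The fingers move at their own pace and stop on an object; "grip_force" is the grip in N (left out, the last holds). Time passes only in rows, so rows that do not move let the fingers close. It gives the time, the measured TCP pose, the force, the opening and the grip force at its end, in the units of the state.
- get_state(): the state, without advancing time (a new reading comes with each control period).
- camera(name): name is "scene" or "top" or "wrist"; returns (picture, depth): 400x640x3 uint8, blue, green, red; 400x640 float32, m along the optical axis (not along the pixel's ray), 0 where there is no reading.
- get_calibration(name): a dict with "fx", "fy", "cx", "cy" (pixels), "R" (3x3) and "t" (3): a world point X has camera coordinates R X + t. Camera axes: x right, y down, z forward; pixel columns grow to the right and rows downward; lengths in m; the calibration is good to about 2 mm. A picture is of the moment at which its call begins: read the wrist's pose just before it. get_calibration takes no time and is no camera call; for the wrist camera it gives the pose at the moment of the call.
- finish_job(): hands the job in; it is judged then, once.
Trained networks look in the newest picture that a camera, given by its name, has taken for a name from the list of things; names that differ only in an ending like _2 or _b are one class to them, and where a whole thing is asked for, a point or a joint stands for the part that bears it (a point fixed in the world has none). Each returns a list of dicts, best first, with "p" (0 to 1); they miss things now and then, are a little off and sometimes report something else, mostly with a low value. They report only what shows in the picture. A call takes as long as a camera call. They do not tell look-alikes from the thing itself.
- outline_of(target, camera): "region" (400x640 bool, what is visible of it) and "bbox" ([left, top, width, height] in pixels, round what is visible of it).
The state is a dict: "clock": time; "q": joint angles; "qvel": joint speeds; "tau": joint torques, N m; "position": TCP position; "ee_rot": TCP orientation; "contact_force": force on the tool from outside, world axes, zero at the start; "torque": the same for the moment, N m; "opening": finger opening in m; "finger_force": force on a finger pad.
Only numpy, scipy, OpenCV 4.12 (cv2) and the standard library are available. Lean on these libraries where they do the work, as an engineer would, in place of code of your own. Each camera call takes 0.05 s, during which the arm holds its last target. There are 200 camera calls.

## Working session

There is one attempt and no reset: what is moved stays moved. The work goes in short steps, Python scripts to look and compute and a tool call to move; the robot and the scene stay as the last step left them, time stands still between calls to the robot, and variables do not carry over. Pictures are saved under pics/ and viewed, at most 10 in all, crops included, and the job is handed in when it is done.

Besides the shell and the picture viewer there is one more tool, called as a command line: name --argument value ..., lists and objects as JSON in quotes. move_arm: Moves the arm, as the interface text tells. Its arguments: {"type":"object","properties":{"increments":{"type":"string"},"grip_force":{"type":"number"}},"required":["increments"]}

```bash
mkdir -p pics; ls; cat > h.py <<'E'
import numpy as np,cv2
from workcell import *
def cloud(cam,depth,cal=None):
    c=cal or get_calibration(cam)
    v,u=np.mgrid[0:400,0:640]
    P=np.stack([(u-c['cx'])/c['fx']*depth,(v-c['cy'])/c['fy']*depth,depth],-1)
    W=(P-np.array(c['t']))@np.array(c['R'])
    W[depth<=0]=np.nan
    return W
E
python3 - <<'E'
from h import *
s=get_state();print(s['clock'],s['position'],s['ee_rot'])
for c in ['scene','top']:
    p,d=camera(c);cv2.imwrite(f'pics/{c}0.png',p);np.save(f'{c}0.npy',d);W=cloud(c,d)
    for n in ['clamp','jaw','jaw_tab','scraper','block','block_face','paprika_jar','shot_glass','cream_tub']:
        for o in outline_of(n,c)[:3]:
            r=o['region'];q=W[r];q=q[~np.isnan(q[:,0])]
            if len(q): print(c,n,round(o['p'],2),o['bbox'],len(q),np.median(q,0).round(3),np.percentile(q,2,0).round(3),np.percentile(q,98,0).round(3))
E
```

```text
pics
0.0 [ 0.23606847 -0.49641928  0.24477022] [-3.14044078e+00 -9.62823399e-05  4.43800601e-01]
scene clamp 0.58 [377.4, 246.5, 18.6, 16.9] 103 [ 0.602 -0.303  0.009] [ 0.565 -0.311  0.003] [ 0.627 -0.294  0.017]
scene jaw_tab 0.5 [377.3, 244.0, 21.1, 21.1] 102 [ 0.604 -0.303  0.009] [ 0.562 -0.311  0.003] [ 0.63  -0.294  0.019]
scene scraper 0.77 [413.1, 238.8, 37.6, 35.6] 803 [ 0.641 -0.409  0.075] [ 0.599 -0.429  0.004] [ 0.694 -0.39   0.101]
scene paprika_jar 0.43 [250.0, 230.3, 4.7, 9.5] 22 [ 0.351 -0.018  0.015] [ 0.349 -0.024  0.005] [ 0.355 -0.001  0.029]
scene shot_glass 0.65 [344.1, 163.5, 21.0, 20.8] 283 [ 0.734 -0.031  0.044] [ 0.713 -0.053  0.004] [ 0.76  -0.005  0.062]
top clamp 0.6 [364.7, 172.5, 55.9, 47.2] 1969 [ 0.567 -0.245  0.012] [ 0.519 -0.307  0.004] [ 0.625 -0.171  0.067]
top jaw 0.55 [378.8, 176.6, 26.0, 35.6] 468 [ 0.57  -0.244  0.032] [ 0.532 -0.27   0.018] [ 0.61  -0.214  0.069]
top jaw_tab 0.58 [381.7, 176.5, 21.2, 33.3] 470 [ 0.569 -0.243  0.032] [ 0.532 -0.269  0.018] [ 0.61  -0.214  0.069]
top scraper 0.71 [447.1, 143.2, 25.7, 41.0] 537 [ 0.638 -0.399
[... 165 characters left out ...]
0.087]
top scraper 0.19 [320.6, 245.6, 37.4, 35.7] 971 [ 0.4   -0.1    0.033] [ 0.358 -0.141  0.028] [ 0.438 -0.06   0.038]
top block 0.86 [180.6, 201.1, 50.5, 64.2] 2154 [0.473 0.228 0.076] [0.399 0.191 0.001] [0.545 0.278 0.111]
top block_face 0.61 [183.5, 200.7, 38.0, 57.5] 1626 [0.482 0.234 0.085] [0.422 0.195 0.041] [0.546 0.278 0.112]
top paprika_jar 0.87 [294.6, 262.7, 13.9, 21.4] 318 [ 0.373 -0.009  0.098] [ 0.352 -0.03   0.068] [0.395 0.012 0.103]
top shot_glass 0.74 [299.6, 119.1, 18.4, 24.5] 281 [ 0.745 -0.026  0.033] [ 0.713 -0.045  0.011] [ 0.759 -0.006  0.064]
top cream_tub 0.79 [320.4, 244.5, 37.6, 38.5] 1003 [ 0.4   -0.101  0.033] [ 0.358 -0.141  0.027] [ 0.44  -0.06   0.038]
```

```bash
python3 - <<'E'
from h import *
a=cv2.imread('pics/top0.png');
cv2.imwrite('pics/a.png',cv2.resize(a[100:300,160:480],None,fx=2.5,fy=2.5,interpolation=cv2.INTER_CUBIC))
E
```

```text
(no output)
```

View pics/a.png

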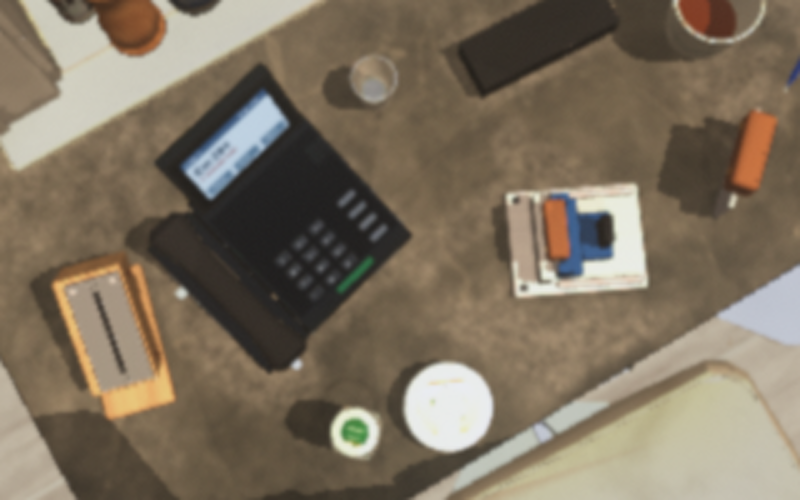

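View pics/scene0.png

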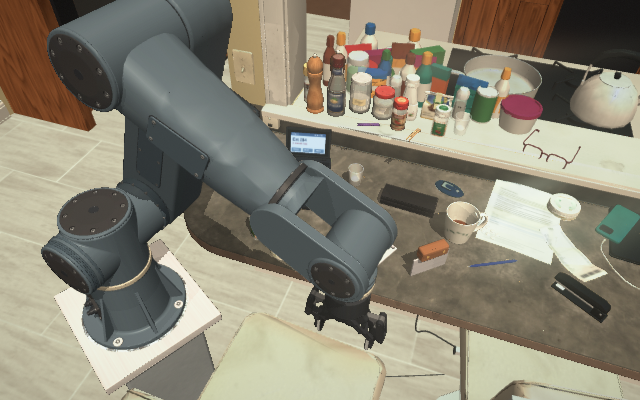

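The top view (crop) shows the clamp at (575,240) with the scraper's handle at (557,230), and the tab to its right at (605,230). The block is at (110,335), slot along its length and low front toward the robot. The larger scraper at (752,150) is the look-alike.

```bash
cat >> h.py <<'E'
def Rz(a): c,s=np.cos(a),np.sin(a);return np.array([[c,-s,0],[s,c,0],[0,0,1.]])
def rect(q):
    (c,(w,h),a)=cv2.minAreaRect((q[:,:2]*1000).astype(np.float32))
    if w<h: w,h,a=h,w,a+90
    return np.array(c).round(1),round(w,1),round(h,1),round((a+90)%180-90,1)
E
python3 - <<'E'
from h import *
from scipy.spatial.transform import Rotation as Ro
d=np.load('top0.npy');W=cloud('top',d).reshape(-1,3)
def box(x0,x1,y0,y1,z0,z1): 
    m=(W[:,0]>x0)&(W[:,0]<x1)&(W[:,1]>y0)&(W[:,1]<y1)&(W[:,2]>z0)&(W[:,2]<z1);return W[m]
q=box(.5,.65,-.24,-.17,.077,.095);print('handle',len(q),rect(q),q[:,2].mean())
q=box(.5,.65,-.30,-.235,.055,.08);print('tab',len(q),rect(q))
q=box(.49,.65,-.34,-.14,.006,.016);print('base',len(q),rect(q))
q=box(.40,.56,.17,.30,.05,.12)
# plane
A=np.c_[q[:,:2],np.ones(len(q))]
m=np.ones(len(q),bool)
for _ in range(8):
    s=np.linalg.lstsq(A[m],q[m,2],rcond=None)[0];m=abs(A@s-q[:,2])<.006
n=np.array([-s[0],-s[1],1]);n/=np.linalg.norm(n);print('face n',n,np.degrees(np.arccos(n[2])),np.degrees(np.arctan2(-n[1],-n[0])),m.sum(), rect(q[m]))
q=box(.37,.57,.15,.31,.004,.13);print('block',len(q),rect(q))
s=get_state();R=Ro.from_euler('xyz',s['ee_rot']).as_matrix()
c=get_calibration('wrist');Rc=np.array(c['R']);print('cam in tool',R.T@(-Rc.T@np.array(c['t'])-s['position']),'\n',(Rc@R).round(3),c['fx'],c['cx'],c['cy'])
E
```

```text
handle 212 (array([ 572. , -208.5]), 59.1, 22.9, 2.3) 0.08322064961148193
tab 63 (array([ 574. , -262.4]), 28.7, 12.3, -0.8)
base 1131 (array([ 569.9, -244. ]), 169.1, 150.3, -87.2)
face n [-0.39469507 -0.06849804  0.91625532] 23.615366628761294 9.845434111384767 1110 (array([474.7, 236.3]), 112.9, 68.4, 15.3)
block 2628 (array([470. , 230.3]), 198.9, 159.8, -0.3)
cam in tool [ 0.0851419   0.00043848 -0.12804592] 
 [[ 0.001  1.     0.   ]
 [-0.945  0.001 -0.327]
 [-0.327  0.     0.945]] 311.6345578142967 311.2827280623496 200.24041580422207
```

move_arm --increments "0.085 0.051 -0.011 0.003 0 0 0; 0.085 0.052 -0.011 0.003 0 0 0; 0.085 0.052 -0.011 0.003 0 0 0; 0.085 0.052 -0.011 0.003 0 0 0; 0.085 0.052 -0.011 0.003 0 0 0; 0.085 0.052 -0.011 0.003 0 0 0; 0.085 0.052 -0.011 0.003 0 0 0; 0.085 0.05 -0.01 0.003 0 0 7.7; 0.085 0 0 0 0 0 7.7; 0.085 0 0 0 0 0 7.7"

```text
clock: 2.25
position: [0.5722, -0.2401, 0.2209]
ee_rot: [-3.141, 0.0, 0.037]
contact_force: [0.6, -0.4, -1.1]
opening: 0.0846
finger_force: 0.0
```

```bash
python3 - <<'E'
from h import *
s=get_state();print(s['clock'],s['position'],s['ee_rot'],np.abs(s['qvel']).max(),s['contact_force'])
p,d=camera('wrist');cal=get_calibration('wrist');cv2.imwrite('pics/w1.png',p)
np.save('w1.npy',d)
W=cloud('wrist',d,cal).reshape(-1,3);np.save('W1.npy',W)
def box(x0,x1,y0,y1,z0,z1): 
    m=(W[:,0]>x0)&(W[:,0]<x1)&(W[:,1]>y0)&(W[:,1]<y1)&(W[:,2]>z0)&(W[:,2]<z1);return W[m]
q=box(.5,.65,-.24,-.17,.079,.095);print('handle',len(q),rect(q),np.median(q[:,2]))
q=box(.5,.65,-.30,-.235,.058,.085);print('tab',len(q),rect(q),np.median(q[:,2]))
q=box(.49,.65,-.34,-.14,.006,.014);print('base',len(q),rect(q),np.median(q[:,2]))
E
```

```text
2.25 [ 0.57218613 -0.24014734  0.22094968] [-3.14137454e+00  4.62841447e-04  3.73746961e-02] 1.068232038849674 [ 0.61026838 -0.39756764 -1.11761572]
handle 1526 (array([ 574.5, -210.9]), 58.9, 22.1, 3.6) 0.08335657787892939
tab 403 (array([ 576.5, -264.8]), 29.0, 11.5, 3.8) 0.06718577216973262
base 5755 (array([ 574.4, -241.1]), 140.0, 112.0, -86.6) 0.009599996200380738
```

View pics/w1.png

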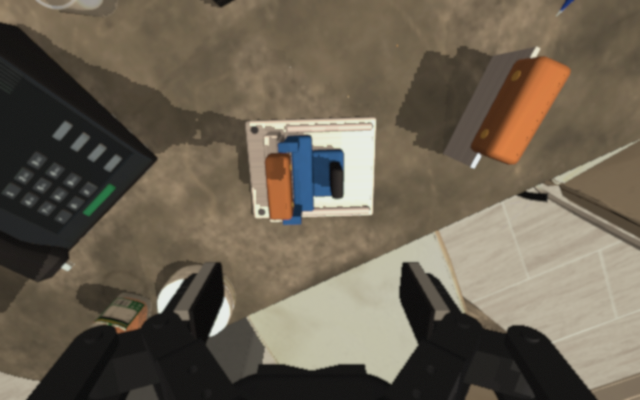

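The view shows the clamp at (312,168), with the handle at (280,185) and the black tab at (337,180). The arm was still moving, so I'll retake it at rest.

```bash
cat > m.py <<'E'
from h import *
s=get_state();print(s['clock'],s['position'],s['ee_rot'],np.abs(s['qvel']).max())
cal=get_calibration('wrist');p,d=camera('wrist')
W=cloud('wrist',d,cal).reshape(-1,3)
def box(x0,x1,y0,y1,z0,z1): 
    m=(W[:,0]>x0)&(W[:,0]<x1)&(W[:,1]>y0)&(W[:,1]<y1)&(W[:,2]>z0)&(W[:,2]<z1);return W[m]
q=box(.5,.65,-.24,-.17,.079,.095);print('handle',len(q),rect(q),np.median(q[:,2]))
q=box(.5,.65,-.34,-.235,.058,.085);print('tab',len(q),rect(q),np.median(q[:,2]))
q=box(.49,.65,-.34,-.14,.006,.014);print('base',len(q),rect(q),np.median(q[:,2]))
E
python3 m.py; python3 m.py
```

```text
2.3 [ 0.57204653 -0.2404204   0.22108215] [-3.14147447e+00  2.25892642e-04  3.06943218e-02] 0.21234711340471443
handle 1521 (array([ 574.3, -210.7]), 59.1, 22.1, 3.8) 0.08324025112074053
tab 401 (array([ 576.7, -264.9]), 29.3, 11.6, 3.2) 0.06701202453478772
base 5740 (array([ 574.5, -240.7]), 140.0, 112.1, -86.0) 0.00952410568625671
2.35 [ 0.57190474 -0.24064726  0.22117635] [-3.14154365e+00  1.32638459e-04  3.93979338e-02] 0.12630310607757478
handle 1524 (array([ 574.2, -210.6]), 59.1, 22.1, 4.0) 0.08314085637931928
tab 407 (array([ 576.7, -264.8]), 29.3, 11.9, 4.4) 0.06706804600473033
base 5729 (array([ 574.5, -240.7]), 140.1, 112.2, -86.0) 0.009501886625313588
```

move_arm --increments "0.036 0.004 0.023 0.02 0 0 -1.8; 0.036 0 0 0.04 0 0 0; 0.036 0 0 0.04 0 0 0; 0.036 0 0 0 0 0 0; 0.036 0 0 0 0 0 0" --grip_force 30

```text
clock: 3.02
position: [0.5775, -0.2641, 0.123]
ee_rot: [3.14, -0.002, 0.073]
contact_force: [-0.4, -0.2, 0.4]
opening: 0.0357
finger_force: 0.0
```

move_arm --increments "0.036 0 0 0.025 0 0 0; 0.036 0 0 0.025 0 0 0; 0.036 0 0 0.016 0 0 0; 0.036 0 0 0 0 0 0; 0.005 0 0 0 0 0 0; 0.005 0 0 0 0 0 0; 0.005 0 0 0 0 0 0; 0.005 0 0 0 0 0 0" --grip_force 30

```text
clock: 4.03
position: [0.5774, -0.264, 0.0566]
ee_rot: [3.141, -0.002, 0.072]
contact_force: [-0.7, 0.8, 7.1]
opening: 0.0114
finger_force: 32.5
```

move_arm --increments "0.005 0 0.007 0 0 0 0; 0.005 0 0.007 0 0 0 0; 0.005 0 0.007 0 0 0 0; 0.005 0 0.006 0 0 0 0; 0.005 0 0.003 0 0 0 0; 0.005 0 0 0 0 0 0; 0.005 0 0 0 0 0 0"

```text
clock: 4.9
position: [0.5793, -0.2922, 0.0566]
ee_rot: [-3.14, -0.001, 0.072]
contact_force: [-1.5, 10.9, 10.9]
opening: 0.011
finger_force: 33.0
```

move_arm --increments "0.036 0 0 0 0 0 0; 0.036 0 0 0 0 0 0; 0.036 0 0 0 0 0 0; 0.045 0 0 -0.03 0 0 0; 0.045 0 0 -0.04 0 0 0; 0.045 -0.002 -0.04 -0.04 0 0 0; 0.045 -0.002 -0.042 0 0 0 0; 0.045 0 0 0 0 0 0; 0.045 0 0 0 0 0 0"

```text
clock: 6.02
position: [0.5691, -0.2125, 0.1652]
ee_rot: [3.141, -0.0, 0.072]
contact_force: [0.1, 0.1, -0.4]
opening: 0.0452
finger_force: 0.0
```

```bash
python3 m.py; python3 -c "
from h import *
p,d=camera('wrist');cv2.imwrite('pics/w2.png',p)"
```

```text
6.025 [ 0.56909805 -0.21249337  0.16524393] [ 3.14131125e+00 -5.80880682e-05  7.21282910e-02] 0.014694579197681865
handle 2268 (array([ 574.3, -210.6]), 58.7, 21.9, 3.5) 0.0832494713019784
tab 1293 (array([ 576.9, -268.4]), 80.8, 60.7, 4.2) 0.06573679383420611
base 7459 (array([ 575. , -240.7]), 140.1, 111.3, -86.0) 0.009476935102506709
```

View pics/w2.png

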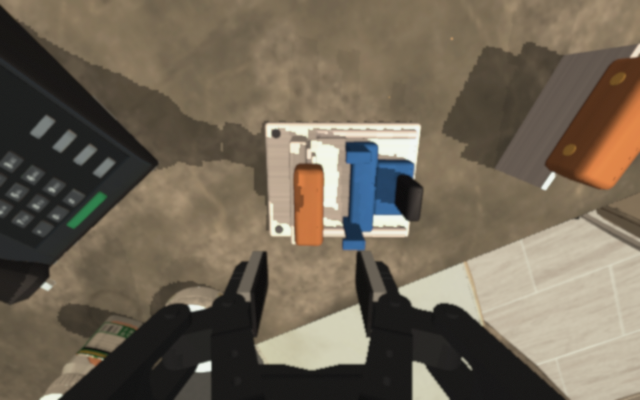

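The jaw is wide open: the blue lip is at (360,185), well clear of the handle at (309,205), and the scraper still stands. Now the grasp.

move_arm --increments "0.045 0.005 -0.0015 0.03 0 0 0; 0.045 0 0 0.03 0 0 0; 0.045 0 0 0.02 0 0 0; 0.045 0 0 0.009 0 0 0; 0.045 0 0 0 0 0 0; 0.01 0 0 0 0 0 0; 0.01 0 0 0 0 0 0; 0.01 0 0 0 0 0 0; 0.01 0 0 0 0 0 0" --grip_force 70

```text
clock: 7.25
position: [0.5746, -0.2104, 0.0775]
ee_rot: [3.141, -0.002, 0.072]
contact_force: [-0.4, 0.2, 7.0]
opening: 0.0203
finger_force: 69.3
```

move_arm --increments "0.01 0 0 -0.01 0 0 0; 0.01 0 0 -0.02 0 0 0; 0.01 0 0 -0.025 0 0 0; 0.01 0 0 -0.03 0 0 0; 0.01 0 0 -0.03 0 0 0; 0.01 0 0 -0.03 0 0 0; 0.01 0 0 -0.03 0 0 0; 0.01 0 0 0 0 0 0; 0.01 0 0 0 0 0 0"

```text
clock: 8.38
position: [0.5734, -0.2099, 0.2508]
ee_rot: [-3.141, 0.001, 0.072]
contact_force: [-0.3, 0.4, -2.4]
opening: 0.0205
finger_force: 68.8
```

```bash
python3 - <<'E'
from h import *
s=get_state();print(s['position'],s['ee_rot'],s['contact_force'])
p,d=camera('wrist');W=cloud('wrist',d);cv2.imwrite('pics/w3.png',p)
for o in outline_of('scraper','wrist'):
    q=W[o['region']];q=q[~np.isnan(q[:,0])];print(o['p'],o['bbox'],np.percentile(q,[2,50,98],0).round(3).tolist())
E
```

```text
[ 0.57343776 -0.2099336   0.25081836] [-3.14108546e+00  8.05092690e-04  7.21085377e-02] [-0.34748903  0.3928364  -2.43796001]
0.89 [459.0, 64.3, 122.9, 106.3] [[0.602, -0.422, 0.003], [0.651, -0.401, 0.086], [0.696, -0.382, 0.1]]
0.79 [286.7, 170.0, 50.3, 167.1] [[0.547, -0.22, 0.22], [0.583, -0.209, 0.256], [0.612, -0.199, 0.257]]
0.45 [277.3, 119.3, 120.2, 96.1] [[0.524, -0.304, 0.007], [0.584, -0.242, 0.012], [0.629, -0.174, 0.067]]
```

View pics/w3.png

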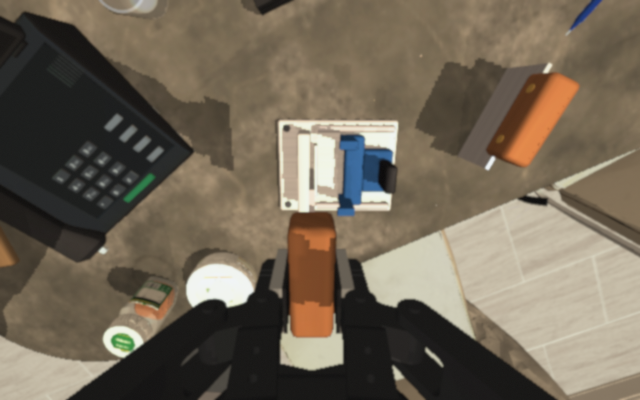

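```bash
python3 - <<'E'
from h import *
d=np.load('top0.npy');W=cloud('top',d).reshape(-1,3)
a=np.array([.573,-.21]);b=np.array([.40,.21]);u=(b-a)/np.linalg.norm(b-a)
r=W[:,:2]-a;t=r@u;l=r@np.array([-u[1],u[0]])
m=(abs(l)<.12)&(t>0)&(t<.52);print('corridor max z',np.nanpercentile(W[m,2],[50,99,99.9]))
p,dd=camera('wrist');w=cloud('wrist',dd).reshape(-1,3)
m=(w[:,2]>.245)&(w[:,2]<.265)&(abs(w[:,0]-.575)<.05)&(abs(w[:,1]+.21)<.013);print(rect(w[m]),np.median(w[m,2]))
y=.072;T=np.array([[np.cos(y),np.sin(y)],[np.sin(y),-np.cos(y)]])
print('tool dxy',T.T@np.array([-.173,.42]))
E
```

```text
corridor max z [0.0021859  0.10144708 0.1096655 ]
(array([ 573.9, -210.6]), 59.8, 26.0, 3.0) 0.2558538425362089
tool dxy [-0.1423379  -0.43135707]
```

move_arm --increments "0.01 -0.012 -0.03 -0.003 0 0 0; 0.01 -0.018 -0.05 -0.003 0 0 0; 0.01 -0.018 -0.055 -0.003 0 0 0; 0.01 -0.018 -0.055 -0.003 0 0 0; 0.01 -0.018 -0.055 -0.003 0 0 0; 0.01 -0.018 -0.055 -0.003 0 0 0; 0.01 -0.018 -0.055 -0.003 0 0 0; 0.01 -0.018 -0.05 0 0 0 -3; 0.01 -0.004 -0.026 0 0 0 -7; 0.01 0 0 0 0 0 0"

```text
clock: 9.78
position: [0.3992, 0.2103, 0.2718]
ee_rot: [3.142, 0.001, 0.25]
contact_force: [-0.1, -0.3, -1.9]
opening: 0.0205
finger_force: 68.9
```

move_arm --increments "0.01 0 0 0 0 0 0; 0.01 0 0 0 0 0 0; 0.01 0 0 0 0 0 0"

```text
clock: 10.15
position: [0.4001, 0.2086, 0.2722]
ee_rot: [3.142, 0.0, 0.245]
contact_force: [0.7, -0.3, -1.7]
opening: 0.0208
finger_force: 68.9
```

```bash
cat > b.py <<'E'
from h import *
import sys
s=get_state();print(s['clock'],s['position'],s['ee_rot'],np.abs(s['qvel']).max())
cal=get_calibration('wrist');p,d=camera('wrist');cv2.imwrite(sys.argv[1],p)
W=cloud('wrist',d,cal);np.savez('w4.npz',W=W,p=p,C=-np.array(cal['R']).T@np.array(cal['t']))
for n in ['block','block_face']:
  for o in outline_of(n,'wrist')[:2]: print(n,round(o['p'],2),o['bbox'])
q=W.reshape(-1,3);q=q[(q[:,0]>.38)&(q[:,0]<.58)&(q[:,1]>.15)&(q[:,1]<.31)&(q[:,2]>.045)&(q[:,2]<.125)]
A=np.c_[q[:,:2],np.ones(len(q))];m=(q[:,2]>.05)
for t in [.02,.01,.006,.004,.003,.003,.003]:
    k=np.linalg.lstsq(A[m],q[m,2],rcond=None)[0];m=abs(A@k-q[:,2])<t
n=np.array([-k[0],-k[1],1]);n/=np.linalg.norm(n)
print('n',n,'tilt',np.degrees(np.arccos(n[2])),'az',np.degrees(np.arctan2(-n[1],-n[0])),m.sum())
x=np.array([0,0,1.])-n*n[2];x/=np.linalg.norm(x);y=np.cross(n,x)
f=q[m];loc=np.c_[f@x,f@y]
(c,wh,a)=cv2.minAreaRect((loc*1000).astype(np.float32));print('rect in face',c,wh,a)
c=np.array(c)/1000;O=c[0]*x+c[1]*y+n*np.median(f@n);print('face centre',O)
E
python3 b.py pics/w4.png
```

```text
10.15 [0.40013335 0.20856097 0.27223485] [3.14155421e+00 1.37376540e-04 2.44972673e-01] 0.00409679420606291
block 0.58 [264.4, 12.2, 76.8, 151.6]
block_face 0.81 [261.6, 7.9, 80.6, 141.8]
block_face 0.46 [261.7, 11.7, 76.3, 151.5]
n [-0.19778728 -0.31030151  0.92983502] tilt 21.590888047464386 az 57.48641928001979 3102
rect in face (427.6731872558594, -316.7054748535156) (141.3876495361328, 124.32209777832031) 58.33953094482422
face centre [0.49776661 0.1917085  0.07766395]
```

View pics/w4.png

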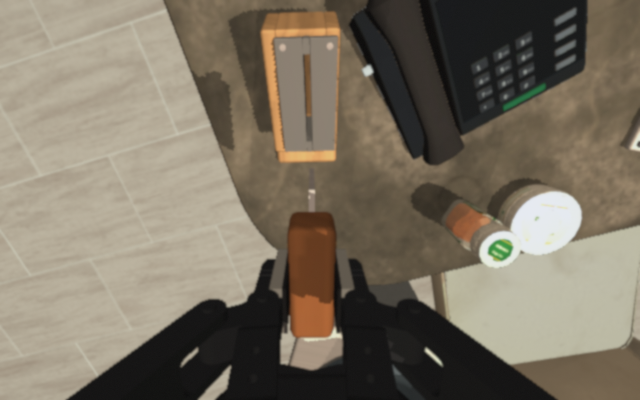

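The wrist view shows the insert spanning (275..340, 37) to (285..328, 152), with the slot from (307,53) to (309,142). The plane fit took in the phone, so I'll restrict it to the insert's pixels.

```bash
cat > f.py <<'E'
from h import *
z=np.load('w4.npz');W=z['W'];p=z['p'].astype(int);C=z['C']
def fit(mask):
    q=W[mask];q=q[~np.isnan(q[:,0])];m=np.ones(len(q),bool);A=np.c_[q[:,:2],np.ones(len(q))]
    for t in [.01,.005,.003,.002,.002]:
        k=np.linalg.lstsq(A[m],q[m,2],rcond=None)[0];m=abs(A@k-q[:,2])<t
    n=np.array([-k[0],-k[1],1]);n/=np.linalg.norm(n);return n,q[m]@n,m.mean()
poly=lambda P:cv2.fillPoly(np.zeros((400,640),np.uint8),[np.array(P)],1)>0
M=poly([(280,42),(336,42),(326,148),(288,148)])&~poly([(300,48),(318,48),(318,146),(300,146)])
n,dd,fr=fit(M);d=np.median(dd)
az=np.degrees(np.arctan2(-n[1],-n[0]));print('n',n,np.degrees(np.arccos(n[2])),az,fr)
x=np.array([0,0,1.])-n*n[2];x/=np.linalg.norm(x);y=np.cross(n,x)
cal=get_calibration('wrist')
v,u=np.mgrid[0:400,0:640]
ray=np.stack([(u-cal['cx'])/cal['fx'],(v-cal['cy'])/cal['fy'],np.ones_like(u,float)],-1)@np.array(cal['R'])
X=C+ray*((d-C@n)/(ray@n))[...,None]
# rectify face: 0.25mm px, x' = x along slope
O=X[95,308]
gx,gy=np.meshgrid(np.arange(-.08,.08,.00025),np.arange(-.05,.05,.00025))
P=O+gx[...,None]*x+gy[...,None]*y
c=P@np.array(cal['R']).T+cal['t']
mu=(c[...,0]/c[...,2]*cal['fx']+cal['cx']).astype(np.float32);mv=(c[...,1]/c[...,2]*cal['fy']+cal['cy']).astype(np.float32)
I=cv2.remap(z['p'],mu,mv,cv2.INTER_CUBIC);cv2.imwrite('pics/rect.png',I)
np.savez('face.npz',n=n,x=x,y=y,O=O);print('O',O,'x',x)
E
python3 f.py
```

```text
n [-0.40685164 -0.11359381  0.90640399] 24.986954591411106 15.599842022379056 0.9922815683853041
O [0.47978569 0.23136617 0.09055955] x [0.87301506 0.24374759 0.4224119 ]
```

View pics/rect.png

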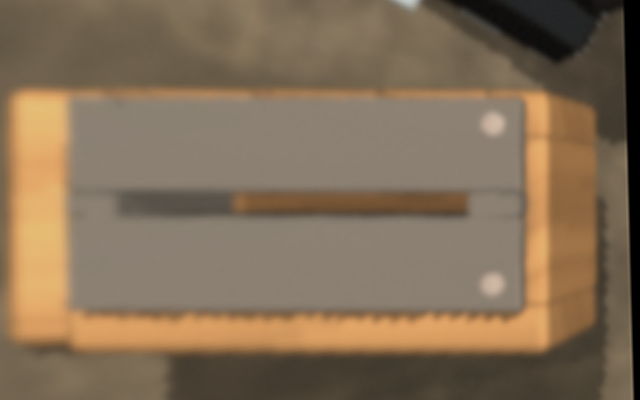

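The rectified face gives 25.0° tilt, and the slot (117..468, rows 191..215) measures 88 x 6 mm, which matches the sizes given. Now I'll compute the move to a pose above the slot.

```bash
cat > g.py <<'E'
from h import *
from scipy.spatial.transform import Rotation as Ro
import sys
z=np.load('face.npz');n,x,y,O=z['n'],z['x'],z['y'],z['O'];S=O-.0069*x+.00075*y
Rt=np.c_[x,-y,-n]
s=get_state();R=Ro.from_euler('xyz',s['ee_rot']).as_matrix();p=np.array(s['position'])
h=float(sys.argv[1])
print('S',S,'target',S+n*h,'dp tool',(R.T@(S+n*h-p)).round(4),'rotvec deg',np.degrees(Ro.from_matrix(R.T@Rt).as_rotvec()).round(2))
print('TCP in slot frame x,y,z',((p-S)@np.c_[x,y,n]).round(4),'F in face',(np.array(s['contact_force'])@np.c_[x,y,n]).round(1))
E
python3 g.py 0.129
```

```text
S [0.4735602  0.23040668 0.0876449 ] target [0.42107633 0.21575308 0.20457102] dp tool [ 0.0221 -0.0016  0.0677] rotvec deg [ 0.33 24.99 -1.49]
TCP in slot frame x,y,z [ 0.0086 -0.001   0.1997] F in face [-0.8 -0.6 -2.4]
```

move_arm --increments "0.01 0 0 0 0.1 8.3 -0.5; 0.01 0 0 0 0.1 8.3 -0.5; 0.01 0 0 0 0.1 8.4 -0.5; 0.01 0 0 0 0 0 0; 0.01 -0.009 -0.001 0.025 0 0 0; 0.01 0 0 0.025 0 0 0; 0.01 0 0 0.02 0 0 0; 0.01 0 0 0.02 0 0 0; 0.01 0 0 0 0 0 0; 0.01 0 0 0 0 0 0"

```text
clock: 11.55
position: [0.4288, 0.2182, 0.1875]
ee_rot: [3.141, -0.436, 0.273]
contact_force: [0.1, 0.9, -1.4]
opening: 0.0202
finger_force: 69.0
```

```bash
python3 g.py 0.09; python3 -c "
from h import *
p,d=camera('wrist');cv2.imwrite('pics/w5.png',cv2.resize(p[80:380,180:440],None,fx=2,fy=2,interpolation=cv2.INTER_CUBIC))"
```

```text
S [0.4735602  0.23040668 0.0876449 ] target [0.43694355 0.22018324 0.16922126] dp tool [-0.0001  0.0002  0.0201] rotvec deg [0.02 0.03 0.04]
TCP in slot frame x,y,z [1.000e-04 2.000e-04 1.101e-01] F in face [-0.3  0.8 -1.4]
```

View pics/w5.png

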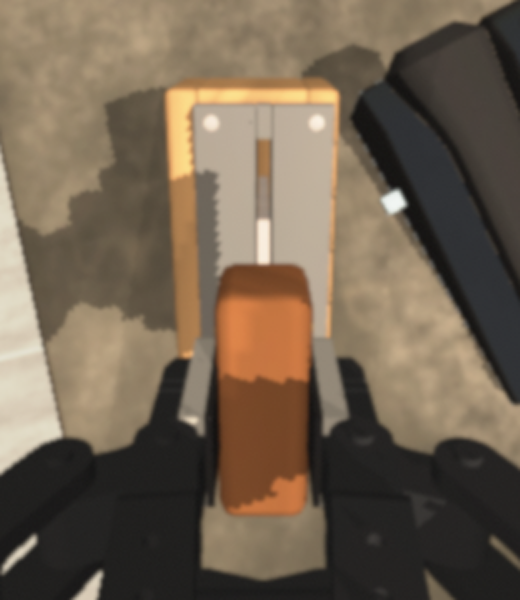

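The blade end (x 257–270) lines up with the slot (256–272) in the crop. I'll descend and feel for it.

move_arm --increments "0.01 0 0 0.015 0 0 0; 0.01 0 0 0.015 0 0 0; 0.01 0 0 0.005 0 0 0; 0.01 0 0 0.002 0 0 0; 0.01 0 0 0.001 0 0 0; 0.01 0 0 0.001 0 0 0; 0.01 0 0 0.001 0 0 0; 0.01 0 0 0.001 0 0 0; 0.01 0 0 0 0 0 0"

```text
clock: 12.72
position: [0.4451, 0.2228, 0.1497]
ee_rot: [3.141, -0.436, 0.273]
contact_force: [-0.2, 0.5, -0.5]
opening: 0.0203
finger_force: 69.0
```

```bash
python3 g.py 0.06
```

```text
S [0.4735602  0.23040668 0.0876449 ] target [0.4491491  0.22359105 0.14202914] dp tool [0.0005 0.0003 0.0087] rotvec deg [ 0.01 -0.01  0.06]
TCP in slot frame x,y,z [-0.0005  0.0003  0.0687] F in face [-0.2  0.6 -0.5]
```

move_arm --increments "0.01 0 0 0.001 0 0 0; 0.01 0 0 0.001 0 0 0; 0.01 0 0 0.001 0 0 0; 0.01 0 0 0.001 0 0 0; 0.01 0 0 0 0 0 0"

```text
clock: 13.35
position: [0.4467, 0.2232, 0.1461]
ee_rot: [3.141, -0.436, 0.273]
contact_force: [0.0, 0.6, -1.2]
opening: 0.0205
finger_force: 69.0
```

```bash
python3 g.py 0.06
```

```text
S [0.4735602  0.23040668 0.0876449 ] target [0.4491491  0.22359105 0.14202914] dp tool [0.0005 0.0003 0.0047] rotvec deg [ 0.01 -0.01  0.06]
TCP in slot frame x,y,z [-0.0005  0.0003  0.0647] F in face [-0.4  0.5 -1.2]
```

move_arm --increments "0.01 0.0005 0 0.001 0 0 0; 0.01 0 0 0.001 0 0 0; 0.01 0 0 0.002 0 0 0; 0.01 0 0 0.002 0 0 0; 0.01 0 0 0.002 0 0 0; 0.01 0 0 0.002 0 0 0; 0.01 0 0 0 0 0 0"

```text
clock: 14.22
position: [0.4512, 0.2245, 0.1371]
ee_rot: [3.141, -0.436, 0.273]
contact_force: [-0.2, -0.1, -1.1]
opening: 0.0204
finger_force: 69.0
```

```bash
python3 g.py 0.021
```

```text
S [0.4735602  0.23040668 0.0876449 ] target [0.46501631 0.22802121 0.10667939] dp tool [0.     0.0003 0.0336] rotvec deg [0.01 0.   0.06]
TCP in slot frame x,y,z [-0.      0.0003  0.0546] F in face [-0.7 -0.1 -0.9]
```

14 mm in with no force.

move_arm --increments "0.01 0 0 0.003 0 0 0; 0.01 0 0 0.003 0 0 0; 0.01 0 0 0.003 0 0 0; 0.01 0 0 0.003 0 0 0; 0.01 0 0 0.003 0 0 0; 0.01 0 0 0 0 0 0"

```text
clock: 14.98
position: [0.4573, 0.2262, 0.1235]
ee_rot: [3.141, -0.436, 0.273]
contact_force: [-0.5, 0.7, -2.7]
opening: 0.0205
finger_force: 69.0
```

move_arm --increments "0.01 0 0 0.003 0 0 0; 0.01 0 0 0.003 0 0 0; 0.01 0 0 0.003 0 0 0; 0.01 0 0 0.003 0 0 0; 0.01 0 0 0.002 0 0 0; 0.01 0 0 0.001 0 0 0; 0.01 0 0 0 0 0 0"

```text
clock: 15.85
position: [0.4634, 0.2279, 0.1101]
ee_rot: [3.141, -0.436, 0.273]
contact_force: [0.0, 0.5, -1.0]
opening: 0.0201
finger_force: 69.0
```

```bash
python3 g.py 0.021
```

```text
S [0.4735602  0.23040668 0.0876449 ] target [0.46501631 0.22802121 0.10667939] dp tool [-0.      0.0003  0.0037] rotvec deg [ 0.01 -0.01  0.05]
TCP in slot frame x,y,z [0.     0.0003 0.0247] F in face [-0.3  0.4 -1. ]
```

Now 1 mm rows until the handle seats.

move_arm --increments "0.01 0 0 0.001 0 0 0; 0.01 0 0 0.001 0 0 0; 0.01 0 0 0 0 0 0"

```text
clock: 16.23
position: [0.4643, 0.2281, 0.1082]
ee_rot: [3.141, -0.436, 0.273]
contact_force: [0.1, 1.2, -2.4]
opening: 0.0208
finger_force: 69.0
```

move_arm --increments "0.01 0 0 0.0007 0 0 0; 0.01 0 0 0 0 0 0"

```text
clock: 16.48
position: [0.4646, 0.2282, 0.1076]
ee_rot: [3.141, -0.436, 0.273]
contact_force: [0.1, -0.9, -1.7]
opening: 0.0203
finger_force: 69.0
```

move_arm --increments "0.01 0 0 0.0007 0 0 0; 0.01 0 0 0 0 0 0"

```text
clock: 16.73
position: [0.4648, 0.2283, 0.107]
ee_rot: [3.141, -0.436, 0.273]
contact_force: [-0.7, 0.3, -1.6]
opening: 0.0205
finger_force: 69.0
```

```bash
python3 g.py 0.021
```

```text
S [0.4735602  0.23040668 0.0876449 ] target [0.46501631 0.22802121 0.10667939] dp tool [-0.0001  0.0003  0.0003] rotvec deg [ 0.01 -0.01  0.05]
TCP in slot frame x,y,z [0.0001 0.0003 0.0213] F in face [-1.2  0.5 -1.2]
```

move_arm --increments "0.01 0 0 0.0007 0 0 0; 0.01 0 0 0 0 0 0"

```text
clock: 16.98
position: [0.4651, 0.2284, 0.1063]
ee_rot: [3.141, -0.436, 0.273]
contact_force: [0.5, 0.8, -1.7]
opening: 0.0207
finger_force: 69.0
```

move_arm --increments "0.01 0 0 0.0005 0 0 0; 0.01 0 0 0 0 0 0"

```text
clock: 17.23
position: [0.4653, 0.2284, 0.106]
ee_rot: [3.141, -0.436, 0.273]
contact_force: [-0.6, -0.6, -1.6]
opening: 0.0206
finger_force: 69.3
```

move_arm --increments "0.01 0 0 0.0005 0 0 0; 0.01 0 0 0 0 0 0"

```text
clock: 17.48
position: [0.4654, 0.2284, 0.1059]
ee_rot: [3.141, -0.437, 0.273]
contact_force: [-6.9, -2.6, 8.9]
opening: 0.0205
finger_force: 70.9
```

The handle is seated: there's an 11 N reaction at the expected depth. Release and back off.

move_arm --increments "0.034 0 0 0 0 0 0; 0.034 0 0 0 0 0 0; 0.034 0 0 0 0 0 0; 0.034 0 0 -0.01 0 0 0; 0.034 0 0 -0.02 0 0 0; 0.034 0 0 -0.04 0 0 0; 0.034 0 0 -0.04 0 0 0; 0.034 0 0 -0.03 0 0 0; 0.034 0 0 0 0 0 0; 0.034 0 0 0 0 0 0"

```text
clock: 18.73
position: [0.4084, 0.2125, 0.232]
ee_rot: [3.141, -0.436, 0.273]
contact_force: [-0.7, 0.6, 0.0]
opening: 0.0343
finger_force: 0.0
```

```bash
python3 g.py 0.09; python3 - <<'E'
from h import *
z=np.load('face.npz');n,x,y,O=z['n'],z['x'],z['y'],z['O'];S=O-.0069*x+.00075*y
cal=get_calibration('wrist');p,d=camera('wrist');W=cloud('wrist',d,cal).reshape(-1,3)
L=(W-S)@np.c_[x,y,n]
m=(abs(L[:,0])<.045)&(abs(L[:,1])<.025)&(L[:,2]>.018)&(L[:,2]<.04)
print(m.sum(),'top z',np.median(L[m,2]),rect(L[m]))
A=np.c_[L[m][:,:2],np.ones(m.sum())];print('slopes',np.linalg.lstsq(A,L[m,2],rcond=None)[0])
cv2.imwrite('pics/end.png',p)
E
```

```text
S [0.4735602  0.23040668 0.0876449 ] target [0.43694355 0.22018324 0.16922126] dp tool [0.0003 0.0003 0.0694] rotvec deg [0.   0.   0.06]
TCP in slot frame x,y,z [-0.0003  0.0003  0.1594] F in face [-0.5  0.7  0.3]
1560 top z 0.02554713337415866 (array([-0.3, -0.3]), 58.7, 22.0, 0.7)
slopes [-0.01676508  0.00659425  0.02530388]
```

View pics/end.png

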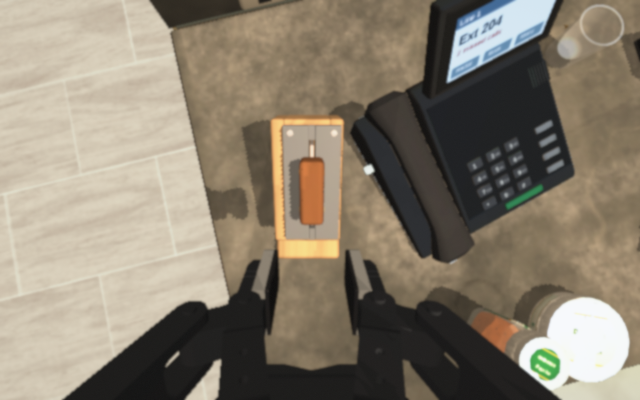

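The handle at (312,190) sits on the insert. Its top is 25.5 mm above the face (26 when home), it is centred and square, and the gripper is clear.

```bash
python3 -c "
from workcell import *
print(finish_job())"
```

```text
the job is handed in; nothing more can be done
None
```

The scraper is fully home in the block's slot with its handle on the grey insert, the gripper is clear of it, and the job is handed in (no verdict came back).

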